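Snap ring onto a pulley shaft

TASK

Fit the snap ring on the pulley shaft: pick up the upright snap-ring pliers by their two side plates, which spreads the ring by its eyes, slide the ring down over the shaft end and press the sprung brass washer down gently (about 12 newtons, never over 25) until the groove is free, then let the ring contract into the groove. Draw the pliers off, leaving the ring in the groove, and stand them upright again in the middle of the wooden block; do not disturb the tin, the tape measure or the beech offcut.

Things in the scene. Friction and masses are not known exactly. Their poses are not given: they have to be found in the camera images.
- pliers_grip (a point): Midway between the two black squeeze plates of the upright snap-ring pliers (steel sleeve 58 mm across, 90 mm high, about 0.2 kg, loose; stands on the block over the ring). Plates face along y, each 25 mm wide (x), 50 mm tall, 38 to 88 mm above the sleeve's underside; this point is 65 mm above it on the axis, z up. Outer width 65 mm untouched, 47 mm squeezed to the stop (15 N; 40 N is safe).
- jaw_left (a joint): Outward travel of one pin of the pliers (the other moves equally): 0 untouched, 0.009 m at the stop. Jaws are crossed: squeezing the plates drives the two front (-x) pins apart and spreads the ring, which then stays on them. Plates let back to 63 to 64 mm: the ring has let go, its eyes are loose on the pins, yet the 6 N return spring still presses the plates on the fingers: enough to lift.
- pliers_foot (a point): Centre of the sleeve's underside, which presses on the ring's top face; z up. The sleeve is hollow for 24 mm, bore 47 mm. Pins and a rear fork reach 2 mm below it; on these the empty pliers stand firmly on any flat surface (pliers_grip is then 67 mm above that surface).
- ring: Dark steel snap ring, loose, 54 mm outside, 3 mm thick; two slotted eyes 9 mm high at its front (-x), a tail at its back (+x) in the pliers' fork. Origin: centre of its underside, z up. Inner lands 35.6 mm apart at rest, about 41.7 spread. At the start it lies on the block, pins in its eyes, centred under the sleeve; spread, it hangs nearly level, up to 4 mm off the sleeve axis.
- ring_arm_left (a joint): Opening angle of the ring's left arm about the hinge at its back: 0 at rest, about 0.15 rad fully spread, about 0.1 when gripping the shaft outside the groove, about 0.02 when contracted in the groove.
- ring_arm_right (a joint): The same for the other arm; the two arms always open equally.
- hub: Belt pulley (96 mm, top 41 mm high) on a round foot, fixed, with a vertical shaft end. Origin: centre of the foot's underside, on the shaft axis; z up. A sprung brass washer (48 mm) round the shaft covers the lower 4 mm of the groove; it yields from 3 N on, 2 N per mm, to a hard stop 3.8 mm down. The ring fits in once it is over 1 mm down; it then holds the ring up against the groove's upper edge.
- hub_axis (a point): Point on the shaft axis, level with the pulley's top (41 mm up). Shaft end from its top: chamfer 4 mm high from 34 to 40 mm diameter, 14 mm at 40 mm, groove 6 mm wide, 36 mm diameter. How far it stands out varies and must be felt: shaft top 76 to 92 mm, washer top 56 to 72 mm above the bench. A ring stopped with its underside above 72 mm has caught on the shaft end; below, it is on the washer.
- block_top (a point): Centre of the top face of the light wooden block, 110 x 100 mm, 30 mm high, fixed to the bench, on which the pliers and ring stand at the start; z is up.
- screen_end (a point): Nearest upright edge, at bench level, of the fixed wire-mesh guard screens, 0.26 m high. One runs from here straight away from the robot (+x) for 0.46 m; another crosses it 0.31 m farther on, 0.15 m to either side.
- tin: Bystander: open round tin of screws, 73 mm wide, 54 mm high; origin under its centre.
- tape: Bystander: tape measure lying flat, 67 x 77 x 31 mm; origin under its centre.
- offcut: Bystander: beech offcut, 60 x 85 x 24 mm; origin under its centre.

How it is judged:
On the way, in this order (a step that is already met when the one before it is completed fails the run):
1. the ring, spread by its eyes, is lifted at least 30 mm off the block (z of ring in the frame of block_top above 0.03 m and value of joint ring_arm_left above 0.12 rad), for 0.1 s.
2. the spread ring is round the shaft end (horizontal distance between ring and hub below 0.006 m and z of ring in the frame of hub below 0.0725 m and value of joint ring_arm_left above 0.12 rad), for 0.1 s.
3. the ring has contracted into the groove (horizontal distance between ring and hub below 0.004 m and z of ring in the frame of hub below 0.0725 m and value of joint ring_arm_left below 0.06 rad), for 0.2 s.
At the end, for the whole second after the job is handed in: The ring lies in the shaft groove: centred on the shaft within 4 mm, level within 0.08 rad, both arms contracted below 0.06 rad, 50 to 72.5 mm above the hub's underside and at rest; the pliers stand upright (within 0.08 rad) on the wooden block, within 25 mm of its centre (all of step 3 and z of ring in the frame of hub above 0.05 m and angle between each of ring, pliers_grip's own z axis and vertical below 0.08 rad and value of joint ring_arm_right below 0.06 rad and linear speed of ring below 0.02 m/s and horizontal distance between pliers_grip and block_top below 0.025 m and z of pliers_grip in the frame of block_top below 0.071 m); the robot touches nothing.
It fails at once if the spread ring is pressed on the hub, shaft or washer with more than 25 N (value of joint ring_arm_left above 0.08 rad and contact force between ring and hub above 25 N).
It fails at once if a bystander (tin, tape measure, beech offcut) is moved by more than 20 mm (distance of any of tin, tape, offcut from where it was at the start of the episode above 0.02 m).
It also fails if it takes over 72 s, if anything falls off the work surface, if the arm or the gripper's body presses on something with over 40 N, if the wrist force passes 120 N, or if a joint passes its speed limit or range.

ROBOT

A 6-joint arm with a two-finger parallel gripper is mounted at the origin on a cart in front of the work surface, level with it; the furniture and walls round the work are solid. World frame = base frame: x ahead of the robot, y to its left, z up, the work surface at z = 0. Lengths are in m, angles in rad, forces in N, time in s.
With the tool pointing down it reaches from about 0.4 to 0.825 m from the base axis. Payload 7 kg.
Tool frame: the origin (TCP) lies between the finger pads; the fingertips stand 8 mm ahead of it and the grasp point (between the pads) lies 11 mm behind it (tip_extent is the z of the fingertips in the tool frame, in m); z points along the fingers, y is the line along which they close (so a half turn about z gives the same grasp; the last joint's range is limited). The gripper opens to 85 mm and grips with 20 to 120 N. Pads are 22 mm wide; open, the fingers measure 114 mm over their backs; the gripper's body (76 mm by 85 mm) begins 54 mm behind the grasp point. The pads swing forward as they close: fully open they stand 13 mm farther back than shut.
Start: joints at [0.288, 0.359, 0.012, 0, -1.224, -0.288], TCP at [0.675, -0, 0.239] pointing down, gripper open.
Joint ranges: [-3.07, 3.07], [-1.43, 2.12], [-1.02, 1.25], [-3.03, 1.67], [-3.05, -0], [-3.03, 3.03]. Speed limits (rad/s): [2.39, 2.39, 3.01, 3.14, 3.14, 3.14].

INTERFACE

Orientations are given as a rotation vector (axis times angle).
In Python, from cell import * gives the robot as it stands.
- The arm moves only by the tool move_arm, never from a script. Its argument "series" is a list of rows, each an object with "linear": the shift along the tool's x, y, z in units of 40 cm (1.0 is 40 cm), a list of three; "twist": the turn about the tool's z in units of 0.12 rad (1.0 is 0.12 rad); "gripper": the opening, from 0 (shut) to 1 (fully open). In form: [{"linear": [dx, dy, dz], "twist": twist, "gripper": gripper}, ...]. A call has 1 to 5 rows; each row shifts and turns the commanded pose from where the row before left it, along the tool's axes as they then stand; what a row does not reach is not made up. A row lasts 1/12 s, in which the tool goes at most 41.7 mm and 7.16 degrees, less where a joint would pass 70% of its speed; a pose out of reach is approached as far as the arm can. A call with a number of a shift or a turn outside -1 to 1 is refused whole. A call with a gripper value outside its range is refused whole. The fingers move at their own pace and stop on an object; the grip force is fixed at half the most. Time passes only in rows, so rows that do not move let the fingers close. It gives the time, the measured TCP pose, the force, the opening and the grip force at its end, in the units of the state.
- get_state(): the state, without advancing time (a new reading comes with each control period).
- capture(name): name is "scene" or "side" or "wrist"; returns (picture, depth): 480x640x3 uint8, blue, green, red; 480x640 float32, m along the optical axis (not along the pixel's ray), 0 where there is no reading.
- camera_info(name): a dict with "camera_matrix" (3x3 intrinsics, pixels), "R" (3x3) and "t" (3): a world point X has camera coordinates R X + t. Camera axes: x right, y down, z forward; pixel columns grow to the right and rows downward; lengths in m; the calibration is good to about 2 mm. The wrist camera is an equidistant fisheye: a pixel r from the principal point sees the ray r / f radians off the axis. A picture is of the moment at which its call begins: read the wrist's pose just before it. camera_info takes no time and is no camera call; for the wrist camera it gives the pose at the moment of the call.
- sign_off(): hands the job in; it is judged then, once.
Trained networks look in the newest picture that a camera, given by its name, has taken for a name from the list of things; names that differ only in an ending like _2 or _b are one class to them, and where a whole thing is asked for, a point or a joint stands for the part that bears it (a point fixed in the world has none). Each returns a list of dicts, best first, with "p" (0 to 1); they miss things now and then, are a little off and sometimes report something else, mostly with a low value. They report only what shows in the picture. A call takes as long as a camera call.
- cut_out(camera, target): "mask" (480x640 bool, what is visible of it) and "rect" ([left, top, right, bottom] in pixels, round what is visible of it).
- landmark_of(camera, target): "position" ([column, row] in pixels: a listed point, or the origin of a listed thing).
The state is a dict: "clock": time; "joint_positions": joint angles; "qvel": joint speeds; "tau": joint torques, N m; "tool_pos": TCP position; "orientation": TCP orientation; "wrist_force": force on the tool from outside, world axes, zero at the start; "moment": the same for the moment, N m; "gripper_width": opening from 0.0 (shut) to 1.0 (fully open); "finger_force": force on a finger pad.
Only numpy, scipy, OpenCV 4.12 (cv2) and the standard library are available. Lean on these libraries where they do the work, as an engineer would, in place of code of your own. Each camera call takes 0.05 s, during which the arm holds its last target. There are 200 camera calls.

## Working session

There is one attempt and no reset: what is moved stays moved. The work goes in short steps, Python scripts to look and compute and a tool call to move; the robot and the scene stay as the last step left them, time stands still between calls to the robot, and variables do not carry over. Pictures are saved under pics/ and viewed, at most 10 in all, crops included, and the job is handed in when it is done.

Besides the shell and the picture viewer there is one more tool, called after ">>>" by a JSON object that holds its "fn" and its "kwargs", one argument or row to a line. move_arm: Moves the arm, as the interface text tells. Its arguments: {"type":"object","properties":{"series":{"type":"array"}},"required":["series"]}

```bash
ls; mkdir -p pics
cat > h.py <<'E'
from cell import *
import numpy as np, cv2
def ray(cam,px,info=None):
    i=info or camera_info(cam); K=np.array(i["camera_matrix"]);R=np.array(i["R"]);t=np.array(i["t"])
    x=(px[0]-K[0,2])/K[0,0]; y=(px[1]-K[1,2])/K[1,1]
    if cam=="wrist":
        r=np.hypot(x,y); d=np.array([np.sin(r)*x/max(r,1e-9),np.sin(r)*y/max(r,1e-9),np.cos(r)])
    else: d=np.array([x,y,1.])
    return -R.T@t, R.T@d/np.linalg.norm(d)
def tri(rays):
    A=np.zeros((3,3));b=np.zeros(3)
    for c,d in rays:
        P=np.eye(3)-np.outer(d,d);A+=P;b+=P@c
    X=np.linalg.solve(A,b); return X,[float(np.linalg.norm((np.eye(3)-np.outer(d,d))@(X-c))) for c,d in rays]
def atz(r,z): c,d=r; return c+d*(z-c[2])/d[2]
E
cat > m.py <<'E'
from h import *
np.set_printoptions(precision=4,suppress=True)
print(get_state())
ims=[];infos={}
for c in ["scene","side","wrist"]:
    infos[c]=camera_info(c); im,d=capture(c); ims.append(im)
for n in ["pliers_grip","pliers_foot","ring","hub","hub_axis","block_top","screen_end","tin","tape","offcut"]:
    rs=[]
    for c in infos:
        l=landmark_of(c,n)
        if l and l[0]["p"]>.3: rs.append(ray(c,l[0]["position"],infos[c])); print(n,c,np.round(l[0]["position"]),round(l[0]["p"],2), atz(rs[-1],0))
    if len(rs)>1: print("   ",n,*tri(rs))
cv2.imwrite("pics/a.png",cv2.resize(np.vstack([np.hstack(ims[:2]),np.hstack([ims[2],ims[2]*0])]),(800,600)))
E
python3 m.py
```

```text
pics
{'clock': 0.0, 'joint_positions': array([ 0.2881,  0.3594,  0.0111, -0.0003, -1.2241, -0.2881]), 'qvel': array([-0.0001, -0.0024, -0.0001,  0.0027, -0.0004,  0.0006]), 'tau': array([  0.0003, -58.3324,  29.3423,   6.9366,  -0.006 ,  -0.    ]), 'tool_pos': array([ 0.6745, -0.    ,  0.2384]), 'orientation': array([ 2.2204, -2.2207, -0.0016]), 'wrist_force': array([0.4055, 0.8797, 0.0194]), 'moment': array([-0.0231,  0.0047,  0.0364]), 'finger_force': 0.0, 'gripper_width': 1.0002221117219232}
pliers_grip scene [347. 260.] 0.66 [ 0.6722 -0.0207  0.    ]
pliers_grip side [356. 214.] 0.6 [ 0.6443 -0.3482  0.    ]
pliers_grip wrist [516.  73.] 0.65 [ 0.463  -0.1588  0.    ]
    pliers_grip [ 0.5164 -0.1343  0.0954] [0.0016557191211432525, 0.000544695146574478, 0.0014416821156838196]
pliers_foot scene [348. 292.] 0.93 [ 0.5677 -0.0993  0.    ]
pliers_foot side [354. 247.] 0.77 [ 0.5451 -0.1805  0.    ]
pliers_foot wrist [483.  82.] 0.89 [ 0.504  -0.1425  0.    ]
    pliers_foot [ 0.5181 -0.1343  0.0296] [0.003911252824613782, 0.004386809625830162, 0.0022159249627387743]
ring scene [346.
[... 1019 characters left out ...]
13]
tin scene [212. 308.] 0.76 [0.3807 0.0593 0.    ]
tin side [367. 327.] 0.94 [0.369  0.0637 0.    ]
tin wrist [560. 262.] 0.58 [0.3804 0.0561 0.    ]
    tin [ 0.3766  0.0574 -0.0024] [0.004579193853051829, 0.004767716203833365, 0.0015224385345566564]
tape scene [308. 243.] 0.79 [0.6912 0.0942 0.    ]
tape side [217. 274.] 0.85 [0.6907 0.0808 0.    ]
tape wrist [311. 281.] 0.78 [0.6856 0.0751 0.    ]
    tape [0.685  0.0821 0.0026] [0.006067703261455073, 0.002818900556178138, 0.007483722427213742]
offcut scene [362. 265.] 0.86 [ 0.672  -0.0592  0.    ]
offcut side [270. 250.] 0.89 [ 0.6788 -0.0574  0.    ]
    offcut [ 0.6771 -0.0565 -0.001 ] [0.0017961407693760957, 0.0017961407693761252]
```

View picture.

View pics/a.png

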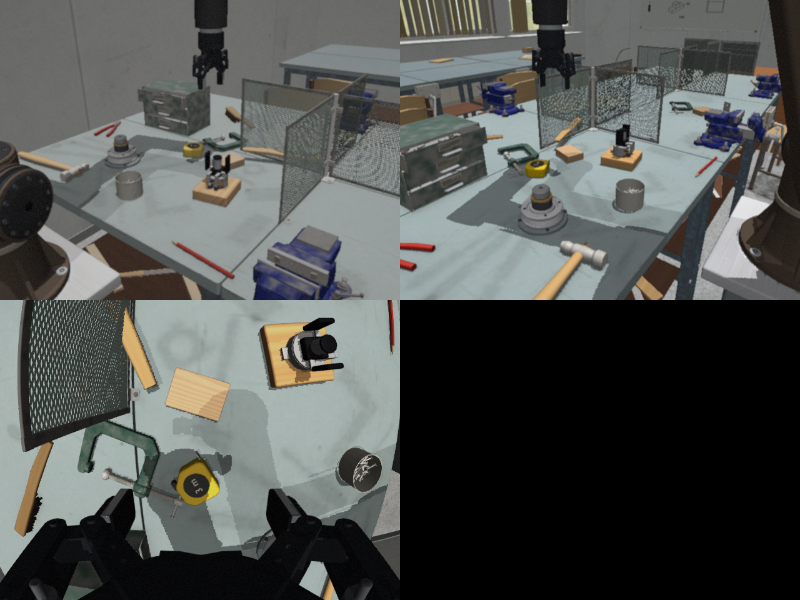

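>>> {"fn": "move_arm", "kwargs": {
  "series": [
    {"linear": [0, 0, 0], "twist": 1, "gripper": 1},
    {"linear": [0, 0, 0], "twist": 1, "gripper": 1},
    {"linear": [0, 0, 0], "twist": 1, "gripper": 1},
    {"linear": [0, 0, 0], "twist": 1, "gripper": 1},
    {"linear": [0, 0, 0], "twist": 1, "gripper": 1}
  ]
}}

```text
clock: 2.07
tool_pos: [0.675, -0.0, 0.2393]
orientation: [1.457, -2.783, -0.0]
wrist_force: [-0.1, 0.1, 0.1]
gripper_width: 1.0
finger_force: 0.0
```

>>> {"fn": "move_arm", "kwargs": {
  "series": [
    {"linear": [0, 0, 0], "twist": 1, "gripper": 1},
    {"linear": [0, 0, 0], "twist": 1, "gripper": 1},
    {"linear": [0, 0, 0], "twist": 1, "gripper": 1},
    {"linear": [0, 0, 0], "twist": 1, "gripper": 1},
    {"linear": [0, 0, 0], "twist": 1, "gripper": 1}
  ]
}}

```text
clock: 2.48
tool_pos: [0.675, -0.0, 0.2393]
orientation: [0.57, -3.089, -0.0]
wrist_force: [0.3, 0.0, 0.4]
gripper_width: 1.001
finger_force: 0.0
```

>>> {"fn": "move_arm", "kwargs": {
  "series": [
    {"linear": [0, 0, 0], "twist": 1, "gripper": 1},
    {"linear": [0, 0, 0], "twist": 1, "gripper": 1},
    {"linear": [0, 0, 0], "twist": 1, "gripper": 1},
    {"linear": [0, 0, 0], "twist": 0.09, "gripper": 1},
    {"linear": [0, 0, 0], "twist": 0, "gripper": 1}
  ]
}}

```text
clock: 2.9
tool_pos: [0.675, -0.0, 0.2393]
orientation: [-0.004, 3.142, -0.0]
wrist_force: [0.5, -0.2, 0.1]
gripper_width: 0.999
finger_force: 0.0
```

```bash
cat > s.py <<'E'
from h import *
from scipy.spatial.transform import Rotation as Ro
np.set_printoptions(precision=4,suppress=True)
s=get_state(); R=Ro.from_rotvec(s["orientation"]).as_matrix()
print("t",s["clock"],"pos",s["tool_pos"],"xax",R[:,0],"yax",R[:,1],"z",R[:,2]); print("F",s["wrist_force"],"M",s["moment"],"g",s["gripper_width"],s["finger_force"],"q",s["joint_positions"])
i=camera_info("wrist"); Rc=np.array(i["R"]); print("cam",-Rc.T@np.array(i["t"]),"axis",Rc[2],"right",Rc[0])
E
python3 s.py
```

```text
t 2.9 pos [ 0.675  -0.      0.2393] xax [-1.     -0.0027 -0.    ] yax [-0.0027  1.     -0.    ] z [ 0. -0. -1.]
F [ 0.5084 -0.1694  0.0984] M [-0.0171 -0.0267  0.0419] g 0.9986826104638037 0.0 q [ 0.2881  0.3586  0.0119  0.     -1.2241 -1.8562]
cam [0.6079 0.0003 0.3735] axis [ 0.267   0.0018 -0.9637] right [-0.0034  1.      0.0009]
```

>>> {"fn": "move_arm", "kwargs": {
  "series": [
    {"linear": [0.056, 0.084, 0], "twist": 0, "gripper": 1},
    {"linear": [0.056, 0.084, 0], "twist": 0, "gripper": 1},
    {"linear": [0.056, 0.084, 0], "twist": 0, "gripper": 1},
    {"linear": [0.056, 0.084, 0], "twist": 0, "gripper": 1},
    {"linear": [0.056, 0.084, 0], "twist": 0, "gripper": 1}
  ]
}}

```text
clock: 3.32
tool_pos: [0.5618, 0.1691, 0.2394]
orientation: [-0.006, 3.141, 0.0]
wrist_force: [0.9, 1.4, -0.0]
gripper_width: 1.001
finger_force: 0.0
```

>>> {"fn": "move_arm", "kwargs": {
  "series": [
    {"linear": [0.056, 0.084, 0], "twist": 0, "gripper": 1},
    {"linear": [0.056, 0.084, 0], "twist": 0, "gripper": 1},
    {"linear": [0, 0, 0], "twist": 0, "gripper": 1},
    {"linear": [0, 0, 0], "twist": 0, "gripper": 1}
  ]
}}

```text
clock: 3.65
tool_pos: [0.5171, 0.2371, 0.2398]
orientation: [-0.012, 3.141, 0.001]
wrist_force: [-0.4, -0.7, -0.0]
gripper_width: 1.001
finger_force: 0.0
```

```bash
python3 s.py
cat > lk.py <<'E'
import sys
from h import *
np.set_printoptions(precision=4,suppress=True)
i=camera_info("wrist"); im,d=capture("wrist"); cv2.imwrite("pics/%s.png"%sys.argv[1],im)
for a in sys.argv[2:]:
    n,z=a.split(":"); l=landmark_of("wrist",n)
    if l: print(n,l[0]["p"],l[0]["position"],atz(ray("wrist",l[0]["position"],i),float(z)))
E
python3 lk.py b hub:0 hub_axis:.041
```

```text
t 3.65 pos [0.5171 0.2371 0.2398] xax [-1.     -0.0077 -0.0006] yax [-0.0077  1.      0.0006] z [ 0.0006  0.0006 -1.    ]
F [-0.4442 -0.6574 -0.048 ] M [-0.0255 -0.003  -0.0016] g 1.0012752415787651 0.0 q [ 0.7738  0.1843 -0.2265 -0.     -1.1592 -2.337 ]
cam [0.45   0.2371 0.3739] axis [ 0.2675  0.0037 -0.9635] right [-0.0083  1.      0.0015]
hub 0.94 [317.8, 199.7] [0.5049 0.235  0.    ]
hub_axis 0.59 [320.6, 205.1] [0.5038 0.2378 0.041 ]
```

View pics/b.png

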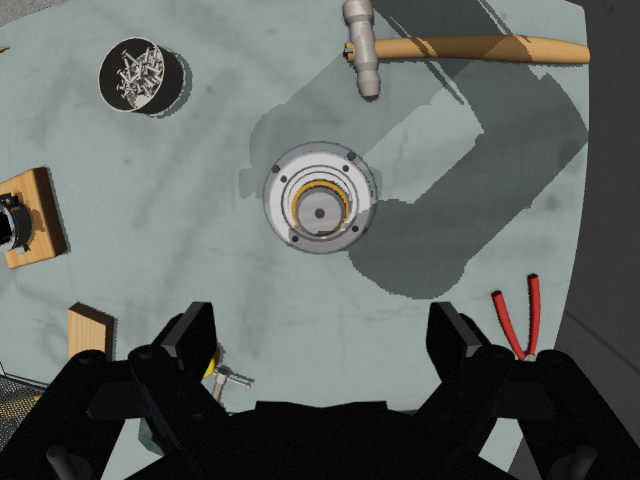

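```bash
cat > cl.py <<'E'
from h import *
np.set_printoptions(precision=4,suppress=True)
def cloud():
    i=camera_info("wrist"); im,d=capture("wrist"); K=np.array(i["camera_matrix"]);R=np.array(i["R"]);t=np.array(i["t"])
    v,u=np.mgrid[:480,:640]; x=(u-K[0,2])/K[0,0];y=(v-K[1,2])/K[1,1];r=np.hypot(x,y)+1e-9
    k=np.tan(np.minimum(r,1.4))/r
    P=np.stack([x*k*d,y*k*d,d],-1); return (P-t)@R, im, (d>0)&(r<1.3)
E
python3 - <<'E'
from cl import *
W,im,ok=cloud()
n=np.hypot(W[...,0]-.503,W[...,1]-.236)<.06
p=W[ok&n]; h,e=np.histogram(p[:,2],np.arange(-.01,.11,.004)); print(dict(zip(np.round(e,3),h)))
zt=np.percentile(p[:,2],99.5); print("top",zt)
for lo,hi in [(zt-.004,zt+.01),(.033,.047),(.0,.03)]:
    q=p[(p[:,2]>lo)&(p[:,2]<hi)].astype(np.float32); c,r=cv2.minEnclosingCircle(q[:,:2]); print(lo,len(q),np.median(q[:,2]),c,r)
c=np.array([ray("wrist",(319,213))]); print(atz((c[0][0],c[0][1]),zt))
E
```

```text
{np.float64(-0.01): np.int64(0), np.float64(-0.006): np.int64(10), np.float64(-0.002): np.int64(380), np.float64(0.002): np.int64(31), np.float64(0.006): np.int64(1763), np.float64(0.01): np.int64(172), np.float64(0.014): np.int64(6), np.float64(0.018): np.int64(0), np.float64(0.022): np.int64(0), np.float64(0.026): np.int64(0), np.float64(0.03): np.int64(204), np.float64(0.034): np.int64(2216), np.float64(0.038): np.int64(3272), np.float64(0.042): np.int64(39), np.float64(0.046): np.int64(13), np.float64(0.05): np.int64(16), np.float64(0.054): np.int64(1), np.float64(0.058): np.int64(25), np.float64(0.062): np.int64(175), np.float64(0.066): np.int64(371), np.float64(0.07): np.int64(13), np.float64(0.074): np.int64(24), np.float64(0.078): np.int64(35), np.float64(0.082): np.int64(801), np.float64(0.086): np.int64(1107), np.float64(0.09): np.int64(0), np.float64(0.094): np.int64(0), np.float64(0.098): np.int64(0), np.float64(0.102): np.int64(0)}
top 0.33591939867494064Traceback (most recent call last):
  File "<stdin>", line 7, in <module>
cv2.error: OpenCV(4.12.0) /io/opencv/modules/imgproc/src/shapedescr.cpp:201: error: (-215:Assertion failed) count >= 0 && (depth == CV_32F || depth == CV_32S) in function 'minEnclosingCircle'
```

Run:
```python
from cl import *
W,im,ok=cloud()
n=np.hypot(W[...,0]-.503,W[...,1]-.236)<.06
p=W[ok&n]
for lo,hi,R in [(.080,.091,.04),(.033,.047,.055),(.0,.012,.06)]:
    q=p[(p[:,2]>lo)&(p[:,2]<hi)&(np.hypot(p[:,0]-.503,p[:,1]-.236)<R)].astype(np.float32); c,r=cv2.minEnclosingCircle(q[:,:2].copy()); print(lo,len(q),np.median(q[:,2]),c,r,np.percentile(q,[1,99],axis=0),q.mean(0))
c,d=ray("wrist",(319,213)); print(atz((c,d),.086))
g=cv2.cvtColor(im,6); m=cv2.HoughCircles(g[100:300,220:420],cv2.HOUGH_GRADIENT,1,5,param1=100,param2=15,minRadius=15,maxRadius=70)
print(m[0][:8]+[220,100,0])
for z,r in[(.0,60)]:pass
```

```text
0.08 1936 0.086214975 (0.5027825236320496, 0.23683355748653412) 0.02046262100338936 [[0.4839 0.2186 0.0819]
 [0.5207 0.255  0.088 ]] [0.5018 0.2367 0.0859]
0.033 5737 0.03829848 (0.5027812719345093, 0.2366178184747696) 0.048395369201898575 [[0.4572 0.1916 0.0335]
 [0.5472 0.2819 0.0417]] [0.4994 0.2367 0.0379]
0.0 1931 0.008327137 (0.5026986598968506, 0.2358284294605255) 0.05999256297945976 [[0.4459 0.1795 0.0002]
 [0.5598 0.2934 0.0114]] [0.4825 0.2353 0.008 ]
[0.5042 0.2335 0.086 ]
[[322.5 196.5  58.2]
 [324.5 201.5  38.5]
 [317.5 194.5  52.7]
 [319.5 185.5  46.3]
 [312.5 202.5  46.3]
 [336.5 203.5  42.7]
 [309.5 198.5  42.9]
 [319.5 202.5  33.7]]
```

>>> {"fn": "move_arm", "kwargs": {
  "series": [
    {"linear": [-0.003, -0.1, 0], "twist": 0, "gripper": 1},
    {"linear": [-0.003, -0.1, 0], "twist": 0, "gripper": 1},
    {"linear": [-0.003, -0.1, 0], "twist": 0, "gripper": 1},
    {"linear": [-0.003, -0.1, 0], "twist": 0, "gripper": 1},
    {"linear": [-0.003, -0.1, 0], "twist": 0, "gripper": 1}
  ]
}}

```text
clock: 4.32
tool_pos: [0.5241, 0.0324, 0.2394]
orientation: [0.001, 3.141, -0.0]
wrist_force: [0.4, -0.0, 0.9]
gripper_width: 1.001
finger_force: 0.0
```

>>> {"fn": "move_arm", "kwargs": {
  "series": [
    {"linear": [-0.003, -0.1, 0], "twist": 0, "gripper": 1},
    {"linear": [-0.003, -0.1, 0], "twist": 0, "gripper": 1},
    {"linear": [-0.003, -0.1, 0], "twist": 0, "gripper": 1},
    {"linear": [-0.003, -0.1, 0], "twist": 0, "gripper": 1},
    {"linear": [0, -0.027, 0], "twist": 0, "gripper": 1}
  ]
}}

```text
clock: 4.73
tool_pos: [0.5283, -0.1411, 0.2391]
orientation: [-0.006, -3.141, 0.001]
wrist_force: [0.9, 0.2, -0.4]
gripper_width: 0.998
finger_force: 0.0
```

>>> {"fn": "move_arm", "kwargs": {
  "series": [
    {"linear": [0, 0, 0], "twist": 0, "gripper": 1},
    {"linear": [0, 0, 0], "twist": 0, "gripper": 1},
    {"linear": [0, 0, 0], "twist": 0, "gripper": 1}
  ]
}}

```text
clock: 4.98
tool_pos: [0.5289, -0.1359, 0.2392]
orientation: [-0.002, -3.141, -0.0]
wrist_force: [0.6, 0.4, 0.5]
gripper_width: 1.002
finger_force: 0.0
```

```bash
python3 s.py; python3 lk.py c pliers_grip:.098 pliers_foot:.033 block_top:.03
python3 - <<'E'
from cl import *
W,im,ok=cloud()
for n in ["pliers_grip"]:
    l=cut_out("wrist",n); 
    if l: m=l[0]["mask"]; print(l[0]["p"],l[0]["rect"])
p=W[ok&m]
# plates: dark points high and off-axis
dark=im.max(-1)<70
q=W[ok&m&dark&(W[...,2]>.085)&(W[...,2]<.135)]
y0=np.median(q[:,1])
for s in(-1,1):
    a=q[((q[:,1]+.134)*s>.02)].astype(np.float32)
    print(s,len(a),cv2.minAreaRect(a[:,:2].copy()),np.percentile(a,[2,50,98],axis=0))
top=p[p[:,2]>.07]; print("all",np.percentile(p,[1,99],axis=0))
b=W[ok&(np.abs(W[...,2]-.029)<.006)&(np.hypot(W[...,0]-.52,W[...,1]+.134)<.09)].astype(np.float32)
print("block",len(b),cv2.minAreaRect(b[:,:2].copy()),np.median(b[:,2]),np.percentile(b,[1,99],axis=0))
E
```

```text
t 4.9833 pos [ 0.5289 -0.1359  0.2392] xax [-1.      0.001   0.0002] yax [0.001  1.     0.0001] z [-0.0002  0.0001 -1.    ]
F [0.6139 0.421  0.5097] M [ 0.0623 -0.0561 -0.0482] g 1.001741652171342 0.0 q [ 0.1073  0.1472 -0.2737 -0.0001 -1.1501 -1.679 ]
cam [ 0.4618 -0.1353  0.3734] axis [ 0.2668  0.0009 -0.9638] right [0.0004 1.     0.001 ]
pliers_grip 0.58 [319.7, 219.6] [ 0.5172 -0.136   0.098 ]
0.7 [479.1, 308.3, 527.0, 359.8]
  return _methods._mean(a, axis=axis, dtype=dtype,
  ret = ret.dtype.type(ret / rcount)
Traceback (most recent call last):
IndexError: index -1 is out of bounds for axis 0 with size 0
```

View pics/c.png

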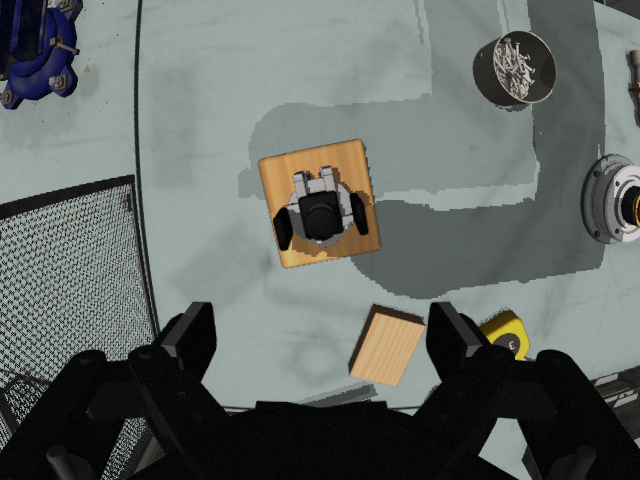

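Run:
```python
from cl import *
W,im,ok=cloud()
v,u=np.mgrid[:480,:640]
box=ok&(u>262)&(u<380)&(v>150)&(v<270)
dark=im.max(-1)<60
q=W[box&dark&(W[...,2]>.09)&(W[...,2]<.135)]; c=[]
for s,(a,b) in {-1:(268,296),1:(347,372)}.items():
    a=W[box&dark&(W[...,2]>.1)&(u>a)&(u<b)].astype(np.float32); r=cv2.minAreaRect(a[:,:2].copy()); c.append(np.array(r[0]))
    print(s,len(a),r,np.percentile(a,[2,50,98],axis=0))
d=c[1]-c[0]; print("mid",(c[0]+c[1])/2,"yaw",np.degrees(np.arctan2(-d[0],d[1])),np.linalg.norm(d))
k=W[box&dark&(u>300)&(u<345)&(W[...,2]>.1)].astype(np.float32); print("knob",cv2.minEnclosingCircle(k[:,:2].copy()),np.median(k,0))
b=W[box&(abs(W[...,2]-.028)<.006)].astype(np.float32); print("block",np.median(b[:,2]),cv2.minAreaRect(b[:,:2].copy()))
hsv=cv2.cvtColor(im,cv2.COLOR_BGR2HSV); wood=box&(hsv[...,1]>60)&(hsv[...,0]>5)&(hsv[...,0]<25)
pts=np.argwhere(wood)[:,::-1].astype(np.float32); w=np.array([atz(ray("wrist",x),.03) for x in pts[::3]],np.float32); print("wood",cv2.minAreaRect(w[:,:2].copy()))
```

```text
-1 433 ((0.5226531624794006, -0.1635679304599762), (0.024758098646998405, 0.007088134065270424), 12.8851318359375) [[ 0.5109 -0.1677  0.1014]
 [ 0.5212 -0.1628  0.1197]
 [ 0.5336 -0.1588  0.1215]]
1 388 ((0.5113746523857117, -0.10720353573560715), (0.02538856491446495, 0.006925487890839577), 10.359919548034668) [[ 0.4993 -0.1119  0.1032]
 [ 0.5098 -0.1078  0.1199]
 [ 0.5222 -0.103   0.1218]]
mid [ 0.517  -0.1354] yaw 11.315436406593713 0.057481734338639484
knob ((0.5171498656272888, -0.13530054688453674), 0.012636168859899044) [ 0.5168 -0.1354  0.1135]
block 0.029477607 ((0.5177422761917114, -0.1352272927761078), (0.11011034995317459, 0.10148215293884277), 10.955072402954102)
wood ((0.5167715549468994, -0.13520416617393494), (0.10820337384939194, 0.09857149422168732), 11.429132461547852)
```

>>> {"fn": "move_arm", "kwargs": {
  "series": [
    {"linear": [0.03, 0.002, 0], "twist": 0, "gripper": 1},
    {"linear": [0, 0, 0], "twist": -0.82, "gripper": 1},
    {"linear": [0, 0, 0], "twist": -0.82, "gripper": 1},
    {"linear": [0, 0, 0.08], "twist": 0, "gripper": 1},
    {"linear": [0, 0, 0.08], "twist": 0, "gripper": 1}
  ]
}}

```text
clock: 5.75
tool_pos: [0.5178, -0.1345, 0.1766]
orientation: [-0.31, 3.121, -0.0]
wrist_force: [-0.3, -0.2, -0.4]
gripper_width: 0.997
finger_force: 0.0
```

>>> {"fn": "move_arm", "kwargs": {
  "series": [
    {"linear": [0, 0, 0.06], "twist": 0, "gripper": 1},
    {"linear": [0, 0, 0], "twist": 0, "gripper": 1},
    {"linear": [0, 0, 0], "twist": 0, "gripper": 1}
  ]
}}

```text
clock: 6.0
tool_pos: [0.5161, -0.1348, 0.151]
orientation: [0.309, -3.124, 0.001]
wrist_force: [0.5, 0.3, 0.9]
gripper_width: 1.0
finger_force: 0.0
```

```bash
python3 s.py; python3 lk.py d pliers_grip:.098
```

```text
t 6.0 pos [ 0.5161 -0.1348  0.151 ] xax [-0.9806 -0.1961  0.0026] yax [-0.1961  0.9806 -0.0001] z [-0.0025 -0.0006 -1.    ]
F [0.5132 0.3013 0.9105] M [-0.0061 -0.0309 -0.0187] g 0.9997791248855884 0.0 q [ 0.1126  0.2055 -0.4201  0.0004 -0.9477 -1.4862]
cam [ 0.4507 -0.1475  0.2854] axis [ 0.2594  0.0529 -0.9643] right [-0.1967  0.9805  0.0009]
pliers_grip 0.64 [317.2, 276.5] [ 0.5179 -0.1358  0.098 ]
```

View pics/d.png

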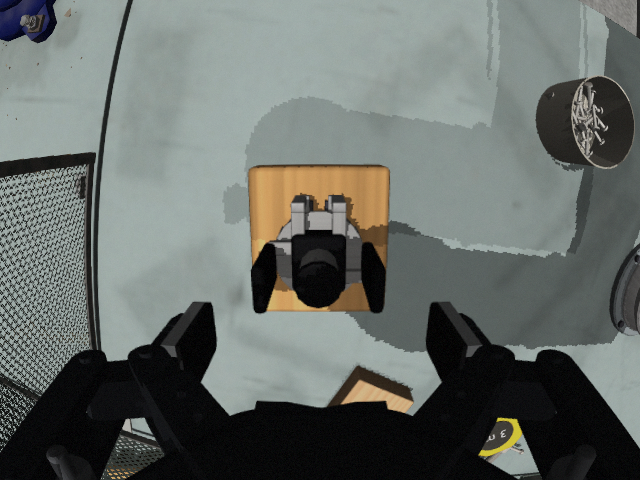

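>>> {"fn": "move_arm", "kwargs": {
  "series": [
    {"linear": [-0.003, -0.002, 0.06], "twist": 0, "gripper": 1},
    {"linear": [0, 0, 0.06], "twist": 0, "gripper": 1},
    {"linear": [0, 0, 0.04], "twist": 0, "gripper": 1},
    {"linear": [0, 0, 0], "twist": 0, "gripper": 0.9},
    {"linear": [0, 0, 0], "twist": 0, "gripper": 0.8}
  ]
}}

```text
clock: 6.52
tool_pos: [0.519, -0.1354, 0.0885]
orientation: [-0.309, 3.125, -0.001]
wrist_force: [0.3, 0.3, 1.0]
gripper_width: 0.804
finger_force: 0.0
```

>>> {"fn": "move_arm", "kwargs": {
  "series": [
    {"linear": [0, 0, 0], "twist": 0, "gripper": 0.75},
    {"linear": [0, 0, 0], "twist": 0, "gripper": 0.72},
    {"linear": [0, 0, 0], "twist": 0, "gripper": 0.72},
    {"linear": [0, 0, 0], "twist": 0, "gripper": 0.72}
  ]
}}

```text
clock: 6.85
tool_pos: [0.5199, -0.1355, 0.0897]
orientation: [-0.309, 3.122, -0.001]
wrist_force: [-0.8, -0.4, 6.4]
gripper_width: 0.722
finger_force: 9.8
```

```bash
python3 s.py
```

```text
t 6.85 pos [ 0.5199 -0.1355  0.0897] xax [-0.9806 -0.1962 -0.0039] yax [-0.1962  0.9806 -0.0011] z [ 0.004  -0.0003 -1.    ]
F [-0.8484 -0.3617  6.4022] M [-0.2002  0.3876  0.0692] g 0.7221228027885072 9.827487766742706 q [ 0.1106  0.2807 -0.487   0.0011 -0.7991 -1.4847]
cam [ 0.4537 -0.1483  0.2237] axis [ 0.2656  0.0532 -0.9626] right [-0.1968  0.9804 -0.0001]
```

>>> {"fn": "move_arm", "kwargs": {
  "series": [
    {"linear": [0, 0, -0.003], "twist": 0, "gripper": 0.68},
    {"linear": [0, 0, -0.002], "twist": 0, "gripper": 0.64},
    {"linear": [0, 0, -0.002], "twist": 0, "gripper": 0.6},
    {"linear": [0, 0, 0], "twist": 0, "gripper": 0.58},
    {"linear": [0, 0, 0], "twist": 0, "gripper": 0.58}
  ]
}}

```text
clock: 7.27
tool_pos: [0.5198, -0.1354, 0.0921]
orientation: [-0.309, 3.123, -0.001]
wrist_force: [-0.8, 0.9, 10.5]
gripper_width: 0.583
finger_force: 15.9
```

>>> {"fn": "move_arm", "kwargs": {
  "series": [
    {"linear": [0, 0, 0], "twist": 0, "gripper": 0.56},
    {"linear": [0, 0, 0], "twist": 0, "gripper": 0.55},
    {"linear": [0, 0, 0], "twist": 0, "gripper": 0.55}
  ]
}}

```text
clock: 7.52
tool_pos: [0.5201, -0.1355, 0.0926]
orientation: [-0.31, 3.122, -0.001]
wrist_force: [-2.0, -0.1, 13.1]
gripper_width: 0.558
finger_force: 17.7
```

```bash
python3 s.py
```

```text
t 7.5167 pos [ 0.5201 -0.1355  0.0926] xax [-0.9805 -0.1965 -0.004 ] yax [-0.1965  0.9805 -0.0013] z [ 0.0042 -0.0005 -1.    ]
F [-1.9971 -0.0887 13.1391] M [0.1    0.6372 0.0327] g 0.5579132112822848 17.73850053548813 q [ 0.1107  0.2772 -0.484   0.0014 -0.8056 -1.4846]
cam [ 0.4538 -0.1482  0.2265] axis [ 0.2657  0.0531 -0.9626] right [-0.1972  0.9804 -0.0003]
```

>>> {"fn": "move_arm", "kwargs": {
  "series": [
    {"linear": [0, 0, -0.004], "twist": 0, "gripper": 0.54},
    {"linear": [0, 0, -0.004], "twist": 0, "gripper": 0.53},
    {"linear": [0, 0, 0], "twist": 0, "gripper": 0.53},
    {"linear": [0, 0, 0], "twist": 0, "gripper": 0.53}
  ]
}}

```text
clock: 7.85
tool_pos: [0.518, -0.1353, 0.0931]
orientation: [0.308, -3.126, -0.0]
wrist_force: [-0.3, 0.4, -1.8]
gripper_width: 0.533
finger_force: 21.5
```

>>> {"fn": "move_arm", "kwargs": {
  "series": [
    {"linear": [0, 0, 0], "twist": 0, "gripper": 0.52},
    {"linear": [0, 0, 0], "twist": 0, "gripper": 0.515},
    {"linear": [0, 0, 0], "twist": 0, "gripper": 0.515}
  ]
}}

```text
clock: 8.1
tool_pos: [0.5181, -0.1354, 0.0934]
orientation: [0.309, -3.126, 0.0]
wrist_force: [-2.2, 1.5, 3.2]
gripper_width: 0.525
finger_force: 37.0
```

>>> {"fn": "move_arm", "kwargs": {
  "series": [
    {"linear": [0, 0, -0.05], "twist": 0, "gripper": 0.515},
    {"linear": [0, 0, -0.05], "twist": 0, "gripper": 0.515},
    {"linear": [0, 0, -0.05], "twist": 0, "gripper": 0.515},
    {"linear": [0, 0, 0], "twist": 0, "gripper": 0.515},
    {"linear": [0, 0, 0], "twist": 0, "gripper": 0.515}
  ]
}}

```text
clock: 8.52
tool_pos: [0.5188, -0.1353, 0.1539]
orientation: [-0.308, 3.124, 0.0]
wrist_force: [0.7, 0.5, -3.0]
gripper_width: 0.523
finger_force: 36.3
```

```bash
python3 s.py; python3 lk.py e
python3 - <<'E'
from h import *
a,_=capture("side"); b,_=capture("scene"); w=cv2.imread("pics/e.png")
def cr(im,c): l=cut_out(c,"pliers_grip"); r=l[0]["rect"] if l else None; print(c,l[0]["p"] if l else 0,r); x,y=int((r[0]+r[2])/2),int((r[1]+r[3])/2); y=min(max(y,45),435); return cv2.resize(im[y-45:y+45,x-60:x+60],(400,300),interpolation=cv2.INTER_CUBIC)
o=np.vstack([np.hstack([cr(a,"side"),cr(b,"scene")]),np.hstack([cv2.resize(w[150:450,120:520],(400,300)),np.zeros((300,400,3),np.uint8)])])
cv2.imwrite("pics/e2.png",o)
E
```

```text
t 8.5167 pos [ 0.5188 -0.1353  0.1539] xax [-0.9807 -0.1954 -0.0021] yax [-0.1954  0.9807 -0.    ] z [ 0.0021  0.0004 -1.    ]
F [ 0.6909  0.5257 -3.0103] M [0.0175 0.0622 0.0061] g 0.52292597983259 36.33579432964325 q [ 0.1107  0.2045 -0.4136 -0.0002 -0.9506 -1.4847]
cam [ 0.4528 -0.148   0.2879] axis [ 0.2638  0.0537 -0.9631] right [-0.196   0.9806  0.001 ]
side 0.81 [340.9, 170.8, 378.9, 223.6]
scene 0.71 [322.3, 208.9, 364.2, 269.5]
```

View pics/e2.png

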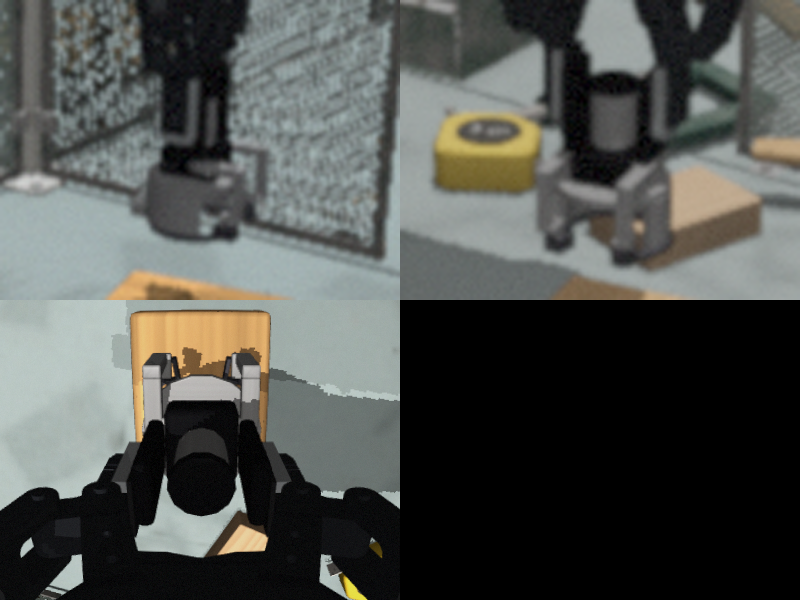

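Run:
```python
from cl import *
from scipy.spatial.transform import Rotation as Ro
s=get_state(); R=Ro.from_rotvec(s["orientation"]).as_matrix()
W,im,ok=cloud(); T=(W-s["tool_pos"])@R
v,u=np.mgrid[:480,:640]
k=ok&(u>282)&(u<360)&(v>245)&(v<368)
p=T[k].astype(np.float32); h,e=np.histogram(p[:,2],np.arange(-.06,.1,.005)); print(dict(zip(np.round(e,3).tolist(),h.tolist())))
for lo,hi in [(-.045,-.02),(-.02,0),(0,.03),(.03,.06)]:
    q=p[(p[:,2]>lo)&(p[:,2]<hi)]
    if len(q)>10: print(lo,len(q),np.percentile(q,[1,50,99],axis=0).round(4).tolist(),cv2.minEnclosingCircle(q[:,:2].copy()))
for n in ["ring","pliers_foot","pliers_grip"]:
    rs=[]
    for c in ["side","scene","wrist"]:
        if n=="ring" or c=="wrist" or 1:
            i=camera_info(c); 
            if n=="ring": capture(c)
            l=landmark_of(c,n)
            if l and l[0]["p"]>.25: rs.append(ray(c,l[0]["position"],i)); print(n,c,l[0]["p"],l[0]["position"])
    if len(rs)>1:
        X,e=tri(rs); print(n,X,e,"tool",(X-s["tool_pos"])@R)
```

```text
{-0.06: 0, -0.055: 0, -0.05: 0, -0.045: 0, -0.04: 0, -0.035: 0, -0.03: 0, -0.025: 1899, -0.02: 1550, -0.015: 99, -0.01: 277, -0.005: 243, -0.0: 237, 0.005: 219, 0.01: 2274, 0.015: 761, 0.02: 251, 0.025: 168, 0.03: 444, 0.035: 0, 0.04: 0, 0.045: 0, 0.05: 0, 0.055: 0, 0.06: 0, 0.065: 0, 0.07: 0, 0.075: 0, 0.08: 0, 0.085: 0, 0.09: 0}
-0.045 1899 [[-0.0085, -0.0101, -0.0216], [0.0029, 0.0009, -0.0205], [0.0133, 0.0112, -0.02]] ((0.0026442259550094604, 0.00044094299664720893), 0.012280113063752651)
-0.02 2169 [[-0.0089, -0.0109, -0.02], [0.0084, 0.0002, -0.0192], [0.0141, 0.0122, -0.0005]] ((0.0020974029321223497, 0.0005304120131768286), 0.012747976928949356)
0 3910 [[-0.0089, -0.0159, 0.0009], [0.0128, 0.0006, 0.0141], [0.0203, 0.017, 0.0281]] ((0.002816353924572468, 0.0003930330276489258), 0.022564491257071495)
0.03 444 [[-0.0193, -0.0173, 0.0303], [0.02, 0.0009, 0.0317], [0.0213, 0.0188, 0.0332]] ((0.0002476349472999573, 0.0009175846353173256), 0.027578644454479218)
ring side 0.51 [358.0, 218.5]
ring scene 0.71 [347.2, 264.2]
ring [ 0.5132 -0.1354  0.0879] [0.0007095261612465523, 0.0007095261612464635] tool [0.0042 0.0008 0.0642]
pliers_foot side 0.78 [354.9, 214.9]
pliers_foot scene 0.79 [348.7, 263.4]
pliers_foot [ 0.5191 -0.1358  0.0907] [0.002709119756524705, 0.0027091197565246154] tool [-0.0015 -0.0007  0.0614]
pliers_grip side 0.72 [356.1, 186.6]
pliers_grip scene 0.85 [349.8, 227.6]
pliers_grip wrist 0.8 [321.3, 317.1]
pliers_grip [ 0.5197 -0.135   0.1518] [0.0002996702659595133, 0.0009640416124393165, 0.001081950641137356] tool [-0.0021 -0.      0.0003]
```

>>> {"fn": "move_arm", "kwargs": {
  "series": [
    {"linear": [0, 0, -0.06], "twist": 0, "gripper": 0.515},
    {"linear": [0, 0.03, -0.05], "twist": 0, "gripper": 0.515},
    {"linear": [-0.0125, 0.07, 0], "twist": 0, "gripper": 0.515},
    {"linear": [-0.0125, 0.075, 0], "twist": 0, "gripper": 0.515},
    {"linear": [-0.0125, 0.075, 0], "twist": 0, "gripper": 0.515}
  ]
}}

```text
clock: 9.83
tool_pos: [0.5134, -0.0335, 0.1978]
orientation: [-0.306, 3.125, 0.001]
wrist_force: [0.6, 0.2, -1.6]
gripper_width: 0.518
finger_force: 36.4
```

>>> {"fn": "move_arm", "kwargs": {
  "series": [
    {"linear": [-0.0125, 0.075, 0], "twist": 0, "gripper": 0.515},
    {"linear": [-0.0125, 0.075, 0], "twist": 0, "gripper": 0.515},
    {"linear": [-0.0125, 0.075, 0], "twist": 0, "gripper": 0.515},
    {"linear": [-0.0125, 0.075, 0], "twist": 0, "gripper": 0.515},
    {"linear": [-0.0125, 0.075, 0], "twist": 0, "gripper": 0.515}
  ]
}}

```text
clock: 10.25
tool_pos: [0.5083, 0.1191, 0.1975]
orientation: [-0.309, 3.126, 0.0]
wrist_force: [1.5, -0.0, -1.9]
gripper_width: 0.522
finger_force: 36.4
```

>>> {"fn": "move_arm", "kwargs": {
  "series": [
    {"linear": [-0.0125, 0.075, 0], "twist": 0, "gripper": 0.515},
    {"linear": [-0.0125, 0.075, 0], "twist": 0, "gripper": 0.515},
    {"linear": [-0.0125, 0.075, 0], "twist": 0, "gripper": 0.515},
    {"linear": [-0.0125, 0.069, 0], "twist": 0, "gripper": 0.515},
    {"linear": [0, 0, 0], "twist": 0, "gripper": 0.515}
  ]
}}

```text
clock: 10.67
tool_pos: [0.5056, 0.2412, 0.1972]
orientation: [-0.313, 3.125, 0.001]
wrist_force: [0.7, -0.4, -2.1]
gripper_width: 0.527
finger_force: 36.5
```

>>> {"fn": "move_arm", "kwargs": {
  "series": [
    {"linear": [0, 0, 0], "twist": 0, "gripper": 0.515},
    {"linear": [0, 0, 0], "twist": 0, "gripper": 0.515},
    {"linear": [0, 0, 0], "twist": 0, "gripper": 0.515},
    {"linear": [0, 0, 0], "twist": 0, "gripper": 0.515}
  ]
}}

```text
clock: 11.0
tool_pos: [0.5053, 0.2359, 0.1974]
orientation: [0.307, -3.127, -0.0]
wrist_force: [0.4, -0.2, -1.0]
gripper_width: 0.524
finger_force: 36.5
```

```bash
cat > ck.py <<'E'
from cl import *
from scipy.spatial.transform import Rotation as Ro
s=get_state(); R=Ro.from_rotvec(s["orientation"]).as_matrix(); print(s["clock"],s["tool_pos"],R[:,0],s["wrist_force"],s["gripper_width"],s["finger_force"])
H=np.array([.5027,.2366,s["tool_pos"][2]]); print("hub in tool",((H-s["tool_pos"])@R*1000).round(1))
W,im,ok=cloud(); cv2.imwrite("pics/last.png",im); T=(W-s["tool_pos"])@R
v,u=np.mgrid[:480,:640]
k=ok&(u>282)&(u<360)&(v>245)&(v<368)&(T[...,2]<-.012); p=T[k].astype(np.float32)
print("knob tool",np.median(p[:,2]),cv2.minEnclosingCircle(p[:,:2].copy()))
ims=[]
for c in ["side","scene"]:
    im,_=capture(c)
    l=cut_out(c,"hub"); r=l[0]["rect"]; x,y=int((r[0]+r[2])/2),int(r[1])
    x=min(max(x,60),580); ims.append(cv2.resize(im[y-60:y+60,x-60:x+60],(400,400),interpolation=cv2.INTER_CUBIC))
    for n in ["ring"]:
        l=landmark_of(c,n); print(c,n,[(q["p"],q["position"]) for q in l[:1]])
        if l: print(ray(c,l[0]["position"])) if 0 else None
cv2.imwrite("pics/sc_%.2f.png"%s["clock"],np.hstack(ims))
E
python3 ck.py; ls pics
```

```text
11.0 [0.5053 0.2359 0.1974] [-0.9809 -0.1945  0.    ] [ 0.4414 -0.1802 -0.9935] 0.5236627063079082 36.45828902721405
hub in tool [2.4 1.1 0. ]
knob tool -0.02007689 ((0.0021582061890512705, 0.0006031575612723827), 0.012763390317559242)
side ring [(0.8, [223.7, 267.9])]
scene ring [(0.56, [188.0, 196.2])]
a.png
b.png
c.png
d.png
e.png
e2.png
last.png
sc_11.00.png
```

View pics/sc_11.00.png

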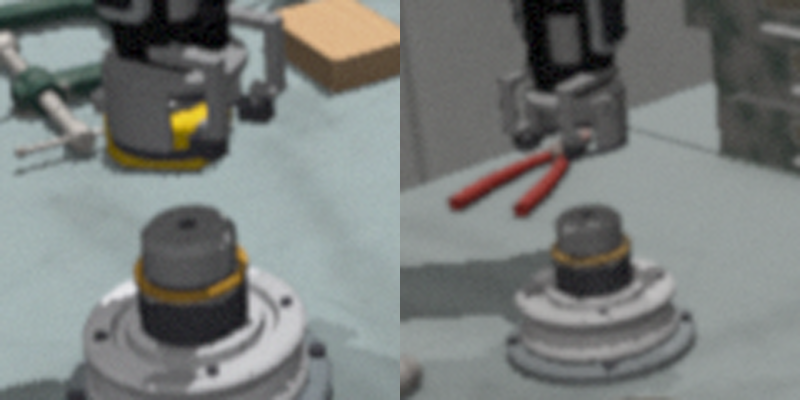

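Run:
```python
from h import *
print(tri([ray("side",[223.7,267.9]),ray("scene",[188.0,196.2])]))
```

```text
(array([0.4981673 , 0.23728421, 0.13531794]), [0.0016882424644895475, 0.0016882424644894612])
```

>>> {"fn": "move_arm", "kwargs": {
  "series": [
    {"linear": [0, 0, 0.04], "twist": 0, "gripper": 0.515},
    {"linear": [0, 0, 0.04], "twist": 0, "gripper": 0.515},
    {"linear": [0, 0, 0.015], "twist": 0, "gripper": 0.515},
    {"linear": [0, 0, 0], "twist": 0, "gripper": 0.515},
    {"linear": [0, 0, 0], "twist": 0, "gripper": 0.515}
  ]
}}

```text
clock: 11.77
tool_pos: [0.5054, 0.2368, 0.1595]
orientation: [0.309, -3.126, 0.001]
wrist_force: [-0.3, 0.7, -2.1]
gripper_width: 0.521
finger_force: 36.5
```

>>> {"fn": "move_arm", "kwargs": {
  "series": [
    {"linear": [0, 0, 0.005], "twist": 0, "gripper": 0.515},
    {"linear": [0, 0, 0.005], "twist": 0, "gripper": 0.515},
    {"linear": [0, 0, 0.005], "twist": 0, "gripper": 0.515},
    {"linear": [0, 0, 0], "twist": 0, "gripper": 0.515}
  ]
}}

```text
clock: 12.1
tool_pos: [0.5052, 0.2368, 0.1532]
orientation: [0.308, -3.126, -0.0]
wrist_force: [-0.5, -0.3, -1.1]
gripper_width: 0.523
finger_force: 36.5
```

```bash
python3 s.py
```

```text
t 12.1 pos [0.5052 0.2368 0.1532] xax [-0.9807 -0.1954  0.    ] yax [-0.1954  0.9807  0.0001] z [-0.      0.0001 -1.    ]
F [-0.4961 -0.336  -1.1042] M [-0.0454  0.0276 -0.0215] g 0.522641620094366 36.46212995052338 q [ 0.7892  0.2404 -0.3668 -0.0001 -0.9635 -2.1633]
cam [0.4395 0.2241 0.2874] axis [ 0.2617  0.0534 -0.9637] right [-0.1961  0.9806  0.0011]
```

>>> {"fn": "move_arm", "kwargs": {
  "series": [
    {"linear": [0, 0, 0.004], "twist": 0, "gripper": 0.515},
    {"linear": [0, 0, 0.004], "twist": 0, "gripper": 0.515},
    {"linear": [0, 0, 0], "twist": 0, "gripper": 0.515}
  ]
}}

```text
clock: 12.35
tool_pos: [0.5051, 0.2368, 0.1498]
orientation: [0.309, -3.126, 0.0]
wrist_force: [-0.3, 1.4, -1.7]
gripper_width: 0.52
finger_force: 36.5
```

>>> {"fn": "move_arm", "kwargs": {
  "series": [
    {"linear": [0, 0, 0.004], "twist": 0, "gripper": 0.515},
    {"linear": [0, 0, 0.004], "twist": 0, "gripper": 0.515},
    {"linear": [0, 0, 0], "twist": 0, "gripper": 0.515}
  ]
}}

```text
clock: 12.6
tool_pos: [0.5055, 0.237, 0.1468]
orientation: [-0.309, 3.126, 0.0]
wrist_force: [0.4, 0.4, -2.1]
gripper_width: 0.522
finger_force: 36.5
```

>>> {"fn": "move_arm", "kwargs": {
  "series": [
    {"linear": [0, 0, 0.004], "twist": 0, "gripper": 0.515},
    {"linear": [0, 0, 0.004], "twist": 0, "gripper": 0.515},
    {"linear": [0, 0, 0], "twist": 0, "gripper": 0.515}
  ]
}}

```text
clock: 12.85
tool_pos: [0.5058, 0.2372, 0.1436]
orientation: [-0.309, 3.125, 0.001]
wrist_force: [3.9, 0.7, -1.9]
gripper_width: 0.523
finger_force: 36.5
```

>>> {"fn": "move_arm", "kwargs": {
  "series": [
    {"linear": [0, 0, 0.004], "twist": 0, "gripper": 0.515},
    {"linear": [0, 0, 0.004], "twist": 0, "gripper": 0.515},
    {"linear": [0, 0, 0], "twist": 0, "gripper": 0.515}
  ]
}}

```text
clock: 13.1
tool_pos: [0.5057, 0.2371, 0.1404]
orientation: [-0.309, 3.126, 0.001]
wrist_force: [3.4, 0.5, -2.2]
gripper_width: 0.526
finger_force: 36.5
```

>>> {"fn": "move_arm", "kwargs": {
  "series": [
    {"linear": [-0.003, 0, 0.004], "twist": 0, "gripper": 0.515},
    {"linear": [0, 0, 0.003], "twist": 0, "gripper": 0.515},
    {"linear": [0, 0, 0], "twist": 0, "gripper": 0.515}
  ]
}}

```text
clock: 13.35
tool_pos: [0.5062, 0.2369, 0.1372]
orientation: [0.308, -3.126, 0.001]
wrist_force: [1.7, -0.1, -2.3]
gripper_width: 0.522
finger_force: 36.5
```

>>> {"fn": "move_arm", "kwargs": {
  "series": [
    {"linear": [0, 0, 0.003], "twist": 0, "gripper": 0.515},
    {"linear": [0, 0, 0.003], "twist": 0, "gripper": 0.515},
    {"linear": [0, 0, 0], "twist": 0, "gripper": 0.515}
  ]
}}

```text
clock: 13.6
tool_pos: [0.5062, 0.2369, 0.1349]
orientation: [0.308, -3.126, 0.0]
wrist_force: [1.4, 0.1, -1.7]
gripper_width: 0.521
finger_force: 36.5
```

>>> {"fn": "move_arm", "kwargs": {
  "series": [
    {"linear": [-0.001, 0, 0.003], "twist": 0, "gripper": 0.515},
    {"linear": [0, 0, 0.002], "twist": 0, "gripper": 0.515},
    {"linear": [0, 0, 0], "twist": 0, "gripper": 0.515}
  ]
}}

```text
clock: 13.85
tool_pos: [0.5064, 0.2369, 0.1329]
orientation: [0.308, -3.126, 0.001]
wrist_force: [-0.3, 0.4, -1.7]
gripper_width: 0.524
finger_force: 36.5
```

>>> {"fn": "move_arm", "kwargs": {
  "series": [
    {"linear": [0, 0, 0.003], "twist": 0, "gripper": 0.515},
    {"linear": [0, 0, 0], "twist": 0, "gripper": 0.515},
    {"linear": [0, 0, 0], "twist": 0, "gripper": 0.515}
  ]
}}

```text
clock: 14.1
tool_pos: [0.5067, 0.2371, 0.1319]
orientation: [0.308, -3.126, 0.0]
wrist_force: [0.2, 0.6, -1.5]
gripper_width: 0.526
finger_force: 36.5
```

>>> {"fn": "move_arm", "kwargs": {
  "series": [
    {"linear": [0, 0, 0.003], "twist": 0, "gripper": 0.515},
    {"linear": [0, 0, 0], "twist": 0, "gripper": 0.515},
    {"linear": [0, 0, 0], "twist": 0, "gripper": 0.515}
  ]
}}

```text
clock: 14.35
tool_pos: [0.5068, 0.2371, 0.1308]
orientation: [0.309, -3.126, 0.0]
wrist_force: [0.1, 0.0, -1.5]
gripper_width: 0.524
finger_force: 36.5
```

>>> {"fn": "move_arm", "kwargs": {
  "series": [
    {"linear": [0, 0, 0.003], "twist": 0, "gripper": 0.515},
    {"linear": [0, 0, 0], "twist": 0, "gripper": 0.515},
    {"linear": [0, 0, 0], "twist": 0, "gripper": 0.515}
  ]
}}

```text
clock: 14.6
tool_pos: [0.507, 0.2373, 0.13]
orientation: [-0.309, 3.126, 0.0]
wrist_force: [-0.4, 0.0, 0.9]
gripper_width: 0.525
finger_force: 37.1
```

>>> {"fn": "move_arm", "kwargs": {
  "series": [
    {"linear": [0, 0, 0.003], "twist": 0, "gripper": 0.515},
    {"linear": [0, 0, 0], "twist": 0, "gripper": 0.515},
    {"linear": [0, 0, 0], "twist": 0, "gripper": 0.515}
  ]
}}

```text
clock: 14.85
tool_pos: [0.507, 0.2373, 0.1288]
orientation: [-0.309, 3.126, 0.0]
wrist_force: [-0.9, -0.3, 4.4]
gripper_width: 0.526
finger_force: 37.6
```

>>> {"fn": "move_arm", "kwargs": {
  "series": [
    {"linear": [0, 0, 0.003], "twist": 0, "gripper": 0.515},
    {"linear": [0, 0, 0], "twist": 0, "gripper": 0.515},
    {"linear": [0, 0, 0], "twist": 0, "gripper": 0.515}
  ]
}}

```text
clock: 15.1
tool_pos: [0.507, 0.2373, 0.1276]
orientation: [-0.309, 3.126, 0.0]
wrist_force: [-1.8, -0.7, 5.6]
gripper_width: 0.526
finger_force: 38.0
```

>>> {"fn": "move_arm", "kwargs": {
  "series": [
    {"linear": [0, 0, 0.003], "twist": 0, "gripper": 0.515},
    {"linear": [0, 0, 0], "twist": 0, "gripper": 0.515},
    {"linear": [0, 0, 0], "twist": 0, "gripper": 0.515}
  ]
}}

```text
clock: 15.35
tool_pos: [0.5071, 0.2373, 0.1267]
orientation: [-0.309, 3.126, 0.0]
wrist_force: [-3.3, -0.9, 7.0]
gripper_width: 0.521
finger_force: 38.4
```

>>> {"fn": "move_arm", "kwargs": {
  "series": [
    {"linear": [0, 0, 0], "twist": 0, "gripper": 0.53},
    {"linear": [0, 0, 0], "twist": 0, "gripper": 0.54},
    {"linear": [0, 0, 0], "twist": 0, "gripper": 0.54}
  ]
}}

```text
clock: 15.6
tool_pos: [0.507, 0.2373, 0.1266]
orientation: [-0.309, 3.126, 0.0]
wrist_force: [-2.4, -0.9, 7.0]
gripper_width: 0.54
finger_force: 15.4
```

>>> {"fn": "move_arm", "kwargs": {
  "series": [
    {"linear": [0.001, 0, 0.001], "twist": 0, "gripper": 0.56},
    {"linear": [0, 0, 0.001], "twist": 0, "gripper": 0.58},
    {"linear": [0, 0, 0], "twist": 0, "gripper": 0.6},
    {"linear": [0, 0, 0], "twist": 0, "gripper": 0.6}
  ]
}}

```text
clock: 15.93
tool_pos: [0.507, 0.2373, 0.1259]
orientation: [-0.309, 3.125, 0.0]
wrist_force: [-0.6, -0.8, 6.3]
gripper_width: 0.6
finger_force: 10.9
```

```bash
python3 s.py
```

```text
t 15.9333 pos [0.507  0.2373 0.1259] xax [-0.9806 -0.1959 -0.0012] yax [-0.1959  0.9806  0.0002] z [ 0.0012  0.0004 -1.    ]
F [-0.574  -0.7814  6.3062] M [-0.3438  0.3487  0.0799] g 0.599509241745741 10.93252032995224 q [ 0.7879  0.2717 -0.3966  0.0007 -0.9014 -2.162 ]
cam [0.4411 0.2245 0.26  ] axis [ 0.2629  0.0538 -0.9633] right [-0.1965  0.9805  0.0012]
```

>>> {"fn": "move_arm", "kwargs": {
  "series": [
    {"linear": [0, 0, 0.002], "twist": 0, "gripper": 0.62},
    {"linear": [0, 0, 0.001], "twist": 0, "gripper": 0.64},
    {"linear": [0, 0, 0], "twist": 0, "gripper": 0.66},
    {"linear": [0, 0, 0], "twist": 0, "gripper": 0.66}
  ]
}}

```text
clock: 16.27
tool_pos: [0.5067, 0.2372, 0.1246]
orientation: [-0.309, 3.126, 0.0]
wrist_force: [-1.7, 0.3, 6.9]
gripper_width: 0.662
finger_force: 9.4
```

>>> {"fn": "move_arm", "kwargs": {
  "series": [
    {"linear": [0, 0, 0.001], "twist": 0, "gripper": 0.68},
    {"linear": [0, 0, 0.001], "twist": 0, "gripper": 0.7},
    {"linear": [0, 0, 0], "twist": 0, "gripper": 0.7},
    {"linear": [0, 0, 0], "twist": 0, "gripper": 0.7}
  ]
}}

```text
clock: 16.6
tool_pos: [0.5067, 0.2371, 0.1239]
orientation: [-0.309, 3.126, 0.0]
wrist_force: [-1.4, -1.1, 7.9]
gripper_width: 0.702
finger_force: 7.6
```

>>> {"fn": "move_arm", "kwargs": {
  "series": [
    {"linear": [0, 0, 0], "twist": 0, "gripper": 0.715},
    {"linear": [0, 0, 0], "twist": 0, "gripper": 0.73},
    {"linear": [0, 0, 0], "twist": 0, "gripper": 0.73}
  ]
}}

```text
clock: 16.85
tool_pos: [0.5067, 0.2371, 0.1237]
orientation: [-0.309, 3.126, 0.0]
wrist_force: [-1.8, -1.7, 5.7]
gripper_width: 0.729
finger_force: 6.4
```

```bash
python3 ck.py; python3 s.py
```

```text
16.85 [0.5067 0.2371 0.1237] [-0.9807 -0.1957 -0.0005] [-1.8248 -1.7255  5.6887] 0.7294985657238243 6.354985311627388
hub in tool [ 4.   0.3 -0. ]
knob tool -0.024045495 ((0.002300034277141094, 0.000483212701510638), 0.01259251032024622)
side ring [(0.46, [225.2, 311.2])]
scene ring [(0.49, [193.4, 228.1])]
t 17.2 pos [0.5067 0.237  0.1237] xax [-0.9807 -0.1957 -0.0005] yax [-0.1957  0.9807 -0.0001] z [ 0.0005  0.     -1.    ]
F [-0.6769 -0.7135  6.0637] M [-0.4654  0.5475  0.0257] g 0.7305572539186329 6.355206593871117 q [ 0.7878  0.274  -0.3992  0.0004 -0.8972 -2.1619]
cam [0.4409 0.2243 0.2579] axis [ 0.2622  0.0534 -0.9635] right [-0.1963  0.9805  0.0009]
```

>>> {"fn": "move_arm", "kwargs": {
  "series": [
    {"linear": [0, 0, -0.005], "twist": 0, "gripper": 0.73},
    {"linear": [0, 0, -0.005], "twist": 0, "gripper": 0.73},
    {"linear": [0, 0, -0.005], "twist": 0, "gripper": 0.73},
    {"linear": [0, 0, -0.005], "twist": 0, "gripper": 0.73},
    {"linear": [0, 0, 0], "twist": 0, "gripper": 0.73}
  ]
}}

```text
clock: 17.62
tool_pos: [0.5064, 0.2371, 0.1314]
orientation: [0.309, -3.126, 0.0]
wrist_force: [-0.1, -0.2, -0.9]
gripper_width: 0.735
finger_force: 6.6
```

```bash
python3 ck.py
```

```text
17.6167 [0.5064 0.2371 0.1314] [-0.9807 -0.1955  0.0001] [-0.0813 -0.1811 -0.8668] 0.7348154753624565 6.568735018372536
hub in tool [3.8 0.3 0. ]
knob tool -0.024021612 ((0.0024668280966579914, 0.0004180586838629097), 0.012639429420232773)
side ring [(0.5, [226.4, 313.5])]
scene ring [(0.49, [193.3, 226.4])]
```

>>> {"fn": "move_arm", "kwargs": {
  "series": [
    {"linear": [0, 0, -0.01], "twist": 0, "gripper": 0.73},
    {"linear": [0, 0, -0.02], "twist": 0, "gripper": 0.73},
    {"linear": [0, 0, -0.02], "twist": 0, "gripper": 0.73},
    {"linear": [0, 0, -0.02], "twist": 0, "gripper": 0.73},
    {"linear": [0, 0, -0.02], "twist": 0, "gripper": 0.73}
  ]
}}

```text
clock: 18.38
tool_pos: [0.5067, 0.2373, 0.1687]
orientation: [-0.309, 3.126, 0.001]
wrist_force: [-0.1, 0.2, -2.0]
gripper_width: 0.734
finger_force: 6.3
```

>>> {"fn": "move_arm", "kwargs": {
  "series": [
    {"linear": [0, 0, -0.02], "twist": 0, "gripper": 0.73},
    {"linear": [0, 0, -0.02], "twist": 0, "gripper": 0.73},
    {"linear": [0, 0, 0], "twist": 0, "gripper": 0.73}
  ]
}}

```text
clock: 18.63
tool_pos: [0.5073, 0.2377, 0.1856]
orientation: [-0.309, 3.124, 0.003]
wrist_force: [0.9, 1.4, -0.8]
gripper_width: 0.734
finger_force: 6.3
```

```bash
python3 ck.py; mv $(ls -t pics/sc_* | head -1) pics/f.png
```

```text
18.6333 [0.5073 0.2377 0.1856] [-0.9806 -0.1958 -0.0029] [ 0.8957  1.4332 -0.8313] 0.7342689388673649 6.335172951221466
hub in tool [ 4.7 -0.2 -0. ]
knob tool -0.024013855 ((0.002215965883806348, 0.00039104095776565373), 0.012692194432020187)
side ring [(0.9, [226.5, 312.9])]
scene ring [(0.59, [190.8, 228.2])]
```

View pics/f.png

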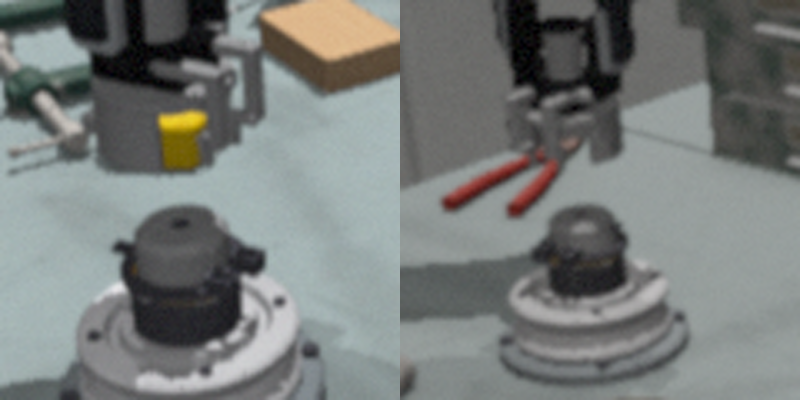

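>>> {"fn": "move_arm", "kwargs": {
  "series": [
    {"linear": [0.005, -0.03, 0], "twist": 0, "gripper": 0.73},
    {"linear": [0.01, -0.06, 0], "twist": 0, "gripper": 0.73},
    {"linear": [0.01, -0.06, 0], "twist": 0, "gripper": 0.73},
    {"linear": [0.01, -0.06, 0], "twist": 0, "gripper": 0.73},
    {"linear": [0.01, -0.06, 0], "twist": 0, "gripper": 0.73}
  ]
}}

```text
clock: 19.4
tool_pos: [0.5095, 0.1261, 0.183]
orientation: [0.309, -3.126, 0.0]
wrist_force: [0.5, -0.3, -1.0]
gripper_width: 0.73
finger_force: 6.3
```

>>> {"fn": "move_arm", "kwargs": {
  "series": [
    {"linear": [0.01, -0.06, 0], "twist": 0, "gripper": 0.73},
    {"linear": [0.01, -0.06, 0], "twist": 0, "gripper": 0.73},
    {"linear": [0.01, -0.06, 0], "twist": 0, "gripper": 0.73},
    {"linear": [0.01, -0.06, 0], "twist": 0, "gripper": 0.73},
    {"linear": [0.01, -0.06, 0], "twist": 0, "gripper": 0.73}
  ]
}}

```text
clock: 19.82
tool_pos: [0.5133, 0.0044, 0.1832]
orientation: [0.309, -3.126, 0.0]
wrist_force: [0.6, 0.8, -1.1]
gripper_width: 0.732
finger_force: 6.3
```

>>> {"fn": "move_arm", "kwargs": {
  "series": [
    {"linear": [0.01, -0.06, 0], "twist": 0, "gripper": 0.73},
    {"linear": [0.01, -0.06, 0], "twist": 0, "gripper": 0.73},
    {"linear": [0.01, -0.06, 0], "twist": 0, "gripper": 0.73},
    {"linear": [0.01, -0.06, 0], "twist": 0, "gripper": 0.73},
    {"linear": [0.01, -0.06, 0], "twist": 0, "gripper": 0.73}
  ]
}}

```text
clock: 20.23
tool_pos: [0.517, -0.1172, 0.1832]
orientation: [0.308, -3.126, -0.0]
wrist_force: [-0.0, -0.5, -1.9]
gripper_width: 0.731
finger_force: 6.3
```

>>> {"fn": "move_arm", "kwargs": {
  "series": [
    {"linear": [0.008, -0.05, 0], "twist": 0, "gripper": 0.73},
    {"linear": [0, 0, 0], "twist": 0, "gripper": 0.73},
    {"linear": [0, 0, 0], "twist": 0, "gripper": 0.73},
    {"linear": [0, 0, 0], "twist": 0, "gripper": 0.73}
  ]
}}

```text
clock: 20.57
tool_pos: [0.518, -0.136, 0.183]
orientation: [0.307, -3.126, -0.0]
wrist_force: [0.0, -0.9, -1.5]
gripper_width: 0.733
finger_force: 6.3
```

Run:
```python
from cl import *
from scipy.spatial.transform import Rotation as Ro
s=get_state(); R=Ro.from_rotvec(s["orientation"]).as_matrix(); print(s["clock"],s["tool_pos"],s["gripper_width"],s["finger_force"])
W,im,ok=cloud(); cv2.imwrite("pics/g.png",im); T=(W-s["tool_pos"])@R
v,u=np.mgrid[:480,:640]
k=ok&(u>282)&(u<360)&(v>245)&(v<368)&(T[...,2]<-.012); p=T[k].astype(np.float32); c=cv2.minEnclosingCircle(p[:,:2].copy())
print("knob tool",np.median(p[:,2]),c, "axis world",s["tool_pos"]+R[:,0]*c[0][0]+R[:,1]*c[0][1])
```

```text
20.5667 [ 0.518 -0.136  0.183] 0.7334704080582086 6.335160657763481
knob tool -0.024052788 ((0.002010943368077278, 0.0006958993035368621), 0.012597310356795788) axis world [ 0.5159 -0.1357  0.183 ]
```

>>> {"fn": "move_arm", "kwargs": {
  "series": [
    {"linear": [0, 0, 0.04], "twist": 0, "gripper": 0.73},
    {"linear": [0, 0, 0.05], "twist": 0, "gripper": 0.73},
    {"linear": [0, 0, 0.05], "twist": 0, "gripper": 0.73},
    {"linear": [0, 0, 0.05], "twist": 0, "gripper": 0.73},
    {"linear": [0, 0, 0.02], "twist": 0, "gripper": 0.73}
  ]
}}

```text
clock: 21.03
tool_pos: [0.517, -0.1349, 0.097]
orientation: [0.31, -3.123, -0.001]
wrist_force: [-1.8, 0.1, -2.2]
gripper_width: 0.727
finger_force: 6.3
```

>>> {"fn": "move_arm", "kwargs": {
  "series": [
    {"linear": [0, 0, 0.005], "twist": 0, "gripper": 0.73},
    {"linear": [0, 0, 0.003], "twist": 0, "gripper": 0.73},
    {"linear": [0, 0, 0], "twist": 0, "gripper": 0.73},
    {"linear": [0, 0, 0], "twist": 0, "gripper": 0.73}
  ]
}}

```text
clock: 21.37
tool_pos: [0.5192, -0.1356, 0.0972]
orientation: [-0.309, 3.124, -0.0]
wrist_force: [0.1, 0.8, -1.9]
gripper_width: 0.735
finger_force: 6.3
```

>>> {"fn": "move_arm", "kwargs": {
  "series": [
    {"linear": [0, 0, 0.003], "twist": 0, "gripper": 0.73},
    {"linear": [0, 0, 0.003], "twist": 0, "gripper": 0.73},
    {"linear": [0, 0, 0], "twist": 0, "gripper": 0.73},
    {"linear": [0, 0, 0], "twist": 0, "gripper": 0.73}
  ]
}}

```text
clock: 21.7
tool_pos: [0.5184, -0.1358, 0.0939]
orientation: [-0.308, 3.126, 0.0]
wrist_force: [-0.1, 0.2, -1.1]
gripper_width: 0.732
finger_force: 6.3
```

>>> {"fn": "move_arm", "kwargs": {
  "series": [
    {"linear": [0, 0, 0.004], "twist": 0, "gripper": 0.73},
    {"linear": [0, 0, 0.004], "twist": 0, "gripper": 0.73},
    {"linear": [0, 0, 0], "twist": 0, "gripper": 0.73},
    {"linear": [0, 0, 0], "twist": 0, "gripper": 0.73}
  ]
}}

```text
clock: 22.03
tool_pos: [0.5183, -0.1358, 0.0903]
orientation: [0.309, -3.126, -0.0]
wrist_force: [-0.2, -0.1, -0.9]
gripper_width: 0.726
finger_force: 6.3
```

>>> {"fn": "move_arm", "kwargs": {
  "series": [
    {"linear": [0, 0, 0.004], "twist": 0, "gripper": 0.73},
    {"linear": [0, 0, 0], "twist": 0, "gripper": 0.73},
    {"linear": [0, 0, 0], "twist": 0, "gripper": 0.73}
  ]
}}

```text
clock: 22.28
tool_pos: [0.5183, -0.1358, 0.0888]
orientation: [0.309, -3.126, -0.0]
wrist_force: [-0.5, -0.1, -2.3]
gripper_width: 0.73
finger_force: 6.3
```

>>> {"fn": "move_arm", "kwargs": {
  "series": [
    {"linear": [0, 0, 0.003], "twist": 0, "gripper": 0.73},
    {"linear": [0, 0, 0], "twist": 0, "gripper": 0.73},
    {"linear": [0, 0, 0], "twist": 0, "gripper": 0.73}
  ]
}}

```text
clock: 22.53
tool_pos: [0.5184, -0.1358, 0.088]
orientation: [-0.309, 3.126, -0.0]
wrist_force: [-1.9, -0.3, 3.6]
gripper_width: 0.729
finger_force: 6.4
```

>>> {"fn": "move_arm", "kwargs": {
  "series": [
    {"linear": [0, 0, 0.003], "twist": 0, "gripper": 0.73},
    {"linear": [0, 0, 0], "twist": 0, "gripper": 0.73},
    {"linear": [0, 0, 0], "twist": 0, "gripper": 0.73}
  ]
}}

```text
clock: 22.78
tool_pos: [0.5187, -0.1358, 0.0871]
orientation: [-0.309, 3.125, -0.0]
wrist_force: [-1.4, 0.7, 5.6]
gripper_width: 0.73
finger_force: 6.5
```

>>> {"fn": "move_arm", "kwargs": {
  "series": [
    {"linear": [0, 0, -0.002], "twist": 0, "gripper": 0.75},
    {"linear": [0, 0, 0], "twist": 0, "gripper": 0.77},
    {"linear": [0, 0, 0], "twist": 0, "gripper": 0.82},
    {"linear": [0, 0, 0], "twist": 0, "gripper": 0.9},
    {"linear": [0, 0, 0], "twist": 0, "gripper": 1}
  ]
}}

```text
clock: 23.2
tool_pos: [0.5185, -0.1358, 0.0873]
orientation: [-0.309, 3.126, -0.0]
wrist_force: [-0.7, -1.0, 0.0]
gripper_width: 0.999
finger_force: 0.0
```

>>> {"fn": "move_arm", "kwargs": {
  "series": [
    {"linear": [0, 0, 0], "twist": 0, "gripper": 1},
    {"linear": [0, 0, 0], "twist": 0, "gripper": 1},
    {"linear": [0, 0, -0.03], "twist": 0, "gripper": 1},
    {"linear": [0, 0, -0.06], "twist": 0, "gripper": 1},
    {"linear": [0, 0, -0.08], "twist": 0, "gripper": 1}
  ]
}}

```text
clock: 23.62
tool_pos: [0.5167, -0.1357, 0.1539]
orientation: [0.308, -3.121, -0.001]
wrist_force: [0.5, -0.6, -0.3]
gripper_width: 0.998
finger_force: 0.0
```

>>> {"fn": "move_arm", "kwargs": {
  "series": [
    {"linear": [0, 0, -0.08], "twist": 0, "gripper": 1},
    {"linear": [0, 0, -0.08], "twist": 0, "gripper": 1},
    {"linear": [0, 0, 0], "twist": 0, "gripper": 1},
    {"linear": [0, 0, 0], "twist": 0, "gripper": 1}
  ]
}}

```text
clock: 23.95
tool_pos: [0.5194, -0.1357, 0.2214]
orientation: [-0.308, 3.122, -0.0]
wrist_force: [0.0, 0.2, -0.2]
gripper_width: 1.002
finger_force: 0.0
```

```bash
python3 s.py
python3 - <<'E'
from cl import *
W,im,ok=cloud(); a,_=capture("side"); b,_=capture("scene")
v,u=np.mgrid[:480,:640]
k=ok&(im.max(-1)<60)&(abs(W[...,2]-.1135)<.004)&(np.hypot(W[...,0]-.517,W[...,1]+.1354)<.02); p=W[k].astype(np.float32); print(len(p),np.median(p,0),cv2.minEnclosingCircle(p[:,:2].copy()))
k=ok&(im.max(-1)<60)&(W[...,2]>.1165)&(W[...,2]<.13)&(np.hypot(W[...,0]-.517,W[...,1]+.1354)<.05); p=W[k]; print("plates",[np.median(p[(p[:,1]+.1354)*s>0],0) for s in(-1,1)])
o=np.hstack([cv2.resize(im[130:400,140:500],(400,300)),cv2.resize(a[140:380,190:450],(400,300),interpolation=2)]); cv2.imwrite("pics/h.png",o)
E
```

```text
t 23.95 pos [ 0.5194 -0.1357  0.2214] xax [-0.9807 -0.1956 -0.0045] yax [-0.1956  0.9807 -0.0005] z [ 0.0045  0.0004 -1.    ]
F [ 0.0417  0.1947 -0.1715] M [0.0211 0.0761 0.1121] g 1.001694385426898 0.0 q [ 0.1099  0.1422 -0.3222  0.0001 -1.1018 -1.4839]
cam [ 0.4531 -0.1485  0.3553] axis [ 0.2662  0.0537 -0.9624] right [-0.1962  0.9806  0.0005]
986 [ 0.515  -0.1356  0.1124] ((0.5153769254684448, -0.1356993019580841), 0.012558761984109879)
plates [array([ 0.5203, -0.1638,  0.1191]), array([ 0.5091, -0.1074,  0.1192])]
```

View pics/h.png

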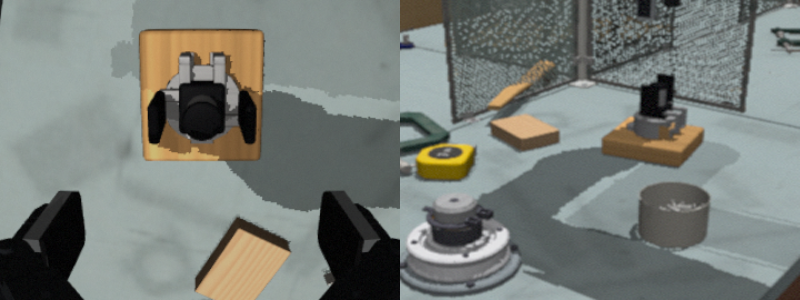

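```bash
python3 -c "
from cell import *
print(sign_off())"
```

```text
the job is handed in; nothing more can be done
None
```

The job is handed in at about 24 s, with no verdict shown: in the pictures the ring sits on the shaft at groove level, and the pliers stand upright about 2 mm from the block's centre with the bystanders undisturbed. The ring's contraction was judged from forces and pictures, not read out.

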